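# Move driver modules from soak rack to test dock in order

## Task

The four laser-driver modules have finished their soak: move them from the soak rack into the test dock in the same order, counting from the orange end of each, so that they still match the log (the module next to the orange end of the rack goes next to the orange end of the dock, and so on). Set each one down upright and squarely in its own nest, without tipping or dropping it, and let go.

Things in the scene. Friction and masses are not known exactly. Their poses are not given: they have to be found in the camera images.
- red_mid (a point): red finned laser-driver module, loose, about 120 g, 38 (x) by 42 (y) by 44 mm high; black terminal block on a 10 mm long, 32 mm high step at its +y end. The point is its centre, 22 mm above its underside; z up. It starts in one of the soak rack's nests, its y along the row. Grip it across x (38 mm), where the nest lips are cut away.
- blue_mid (a point): blue finned laser-driver module, loose, about 120 g, 38 (x) by 42 (y) by 44 mm high; black terminal block on a 10 mm long, 32 mm high step at its +y end. The point is its centre, 22 mm above its underside; z up. It starts in one of the soak rack's nests, its y along the row. Grip it across x (38 mm), where the nest lips are cut away.
- yellow_mid (a point): yellow finned laser-driver module, loose, about 120 g, 38 (x) by 42 (y) by 44 mm high; black terminal block on a 10 mm long, 32 mm high step at its +y end. The point is its centre, 22 mm above its underside; z up. It starts in one of the soak rack's nests, its y along the row. Grip it across x (38 mm), where the nest lips are cut away.
- green_mid (a point): green finned laser-driver module, loose, about 120 g, 38 (x) by 42 (y) by 44 mm high; black terminal block on a 10 mm long, 32 mm high step at its +y end. The point is its centre, 22 mm above its underside; z up. It starts in one of the soak rack's nests, its y along the row. Grip it across x (38 mm), where the nest lips are cut away.
- nest_red: fixed nest (black floor, grey lips) of the soak rack in which the red module starts (all nests look alike): 58 by 58 mm inside, floor 12 mm above the table, lips 5 mm above the floor, 3 mm thick, with 40 mm wide finger cut-outs in the two lips across x. Origin: centre of its underside, 8 mm above the table; axes as the soak rack.
- nest_blue: fixed nest (black floor, grey lips) of the soak rack in which the blue module starts (all nests look alike): 58 by 58 mm inside, floor 12 mm above the table, lips 5 mm above the floor, 3 mm thick, with 40 mm wide finger cut-outs in the two lips across x. Origin: centre of its underside, 8 mm above the table; axes as the soak rack.
- nest_yellow: fixed nest (black floor, grey lips) of the soak rack in which the yellow module starts (all nests look alike): 58 by 58 mm inside, floor 12 mm above the table, lips 5 mm above the floor, 3 mm thick, with 40 mm wide finger cut-outs in the two lips across x. Origin: centre of its underside, 8 mm above the table; axes as the soak rack.
- nest_green: fixed nest (black floor, grey lips) of the soak rack in which the green module starts (all nests look alike): 58 by 58 mm inside, floor 12 mm above the table, lips 5 mm above the floor, 3 mm thick, with 40 mm wide finger cut-outs in the two lips across x. Origin: centre of its underside, 8 mm above the table; axes as the soak rack.
- soak_rack: fixed aluminium plate 142 by 284 mm, 8 mm high, with four nests in a row; dark finned rail (33 mm high) behind, 58 mm or more to +x of the row; end plates 30 mm high. Origin on the table under the row's middle; +y runs to the ORANGE end plate: positions one to four at y = +99, +33, -33, -99 mm, x = 0. Black dots in front of each nest count from the orange end.
- test_dock: fixed grey base 160 by 284 mm with four empty nests in a row (sizes as on the soak rack, floor 12 mm above the table); white console with sockets (39 mm high) 62 mm or more to +x; end plates 38 mm high. Origin on the table under the row's middle; the ORANGE end plate is at -y: positions one to four at y = -99, -33, +33, +99 mm, x = 0. Black dots count them.
There are look-alikes about, which are no part of the job. There is more than one size of the part that bears green_mid; the job needs the smallest.

How it is judged:
By the outcome, as a careful person would: the job done as asked, in the order asked, and still so for the second after the job is handed in, with the robot touching nothing.
It also fails if it takes over 88 s, if anything falls off the work surface, if the arm or the gripper's body presses on something with over 40 N, if the wrist force passes 120 N, or if a joint passes its speed limit or range.

## Robot

A 6-joint arm with a two-finger parallel gripper is mounted at the origin on the work surface. World frame = base frame: x ahead of the robot, y to its left, z up, the work surface at z = 0. Lengths are in mm, angles in rad, forces in N, time in s.
With the tool pointing down it reaches from about 275 to 875 mm from the base axis. Payload 12.5 kg.
Tool frame: the origin (TCP) lies on the centre line of the jaws, within the pads' length; the fingertips stand 8 mm ahead of it and the grasp point (between the pads) lies 11 mm behind it (robot.tips_ahead is the distance from the TCP to the fingertips, in mm); z points along the fingers, y is the line along which they close (so a half turn about z gives the same grasp; the last joint's range is limited). The gripper opens to 85 mm and grips with 20 to 120 N. Pads are 22 mm wide; open, the fingers measure 114 mm over their backs; the gripper's body (76 mm by 85 mm) begins 54 mm behind the grasp point. The pads swing forward as they close: fully open they stand 13 mm farther back than shut.
Start: joints at [1.17, 0.351, 1.652, -0, 1.139, -0.085], TCP at [170.786, 522.797, 239.29] pointing down, gripper open.
Joint ranges: [-2.75, 2.75], [-0.79, 2.1], [0.01, 2.65], [-1.57, 4.71], [0.07, 3.14], [-2.87, 2.87]. Speed limits (rad/s): [2.22, 2.22, 2.79, 3.14, 3.14, 3.14].

## Interface

Orientations are given as a unit quaternion [x, y, z, w].
In Python, from plant import robot gives the robot as it stands.
- The arm moves only by the tool apply_moves, never from a script. Its argument "commands" is a list that holds one entry, the list of rows, each a list of 5 numbers: the shift along the world's x, y, z normalised to -1 to 1, where 1 is 0.04 m, then the turn about the world's z normalised to -1 to 1, where 1 is 0.08 rad, then the gripper's target within -1 to 1 (shut at 1, half-way at 0, fully open at -1). A call has 1 to 10 rows; each row shifts and turns the commanded pose from where the row before left it; what a row does not reach is not made up. A row lasts 1/8 s, in which the tool goes at most 62.5 mm and 10.7 degrees, less where a joint would pass 70% of its speed; a pose out of reach is approached as far as the arm can. A call with a number of a shift or a turn outside -1 to 1 is refused whole. A call with a gripper value outside its range is refused whole. The fingers move at their own pace and stop on an object; "newtons" is the grip in N (left out, the last holds). Time passes only in rows, so rows that do not move let the fingers close. It gives the time, the measured TCP pose, the force, the opening and the grip force at its end, in the units of the state.
- robot.read_state(): the state, without advancing time (a new reading comes with each control period).
- robot.snapshot(name): name is "scene" or "side" or "wrist"; returns the picture (420x560x3 uint8, red, green, blue); there is no depth.
- robot.get_calibration(name): a dict with "fovy" (degrees; the focal length in pixels is half the picture's height over the tangent of half this angle, whatever the lens; pixels are square), "cx", "cy" (the principal point, pixels), "R" (3x3) and "t" (3): a world point X has camera coordinates R X + t. Camera axes: x right, y down, z forward; pixel columns grow to the right and rows downward; lengths in mm; the calibration is good to about 2 mm. A picture is of the moment at which its call begins: read the wrist's pose just before it. get_calibration takes no time and is no camera call; for the wrist camera it gives the pose at the moment of the call.
- robot.finish_job(): hands the job in; it is judged then, once.
The state is a dict: "t": time; "joint_pos": joint angles; "qvel": joint speeds; "tau": joint torques, N m; "ee_pos": TCP position; "eef_rot": TCP orientation; "ft_force": force on the tool from outside, world axes, zero at the start; "wrist_torque": the same for the moment, N m; "opening": finger opening in mm; "grip_force": force on a finger pad.
Only numpy, scipy, OpenCV 4.12 (cv2) and the standard library are available. Lean on these libraries where they do the work, as an engineer would, in place of code of your own. Each camera call takes 0.05 s, during which the arm holds its last target. There are 200 camera calls.

## Working session

There is one attempt and no reset: what is moved stays moved. The work goes in short steps, Python scripts to look and compute and a tool call to move; the robot and the scene stay as the last step left them, time stands still between calls to the robot, and variables do not carry over. Pictures are saved under pics/ and viewed, at most 14 in all, crops included, and the job is handed in when it is done.

Besides the shell and the picture viewer there is one more tool, called after "Call:" as name(argument=value, ...) on one line, values as JSON. apply_moves: Moves the arm, as the interface text tells. Its arguments: {"type":"object","properties":{"commands":{"type":"array","items":{"type":"array","items":{"type":"array","items":{"type":"number"}}}},"newtons":{"type":"number"}},"required":["commands"]}

```bash
ls; mkdir -p pics
python3 - <<'E'
from plant import robot
import cv2
for n in ["scene","side","wrist"]:
    c=robot.get_calibration(n); im=robot.snapshot(n)
    cv2.imwrite(f"pics/{n}0.png",im[:,:,::-1])
    print(n,c)
print(robot.read_state())
E
```

```text
pics
scene {'fovy': 55.62898474874588, 'cx': 286.4212940165141, 'cy': 213.62485692067486, 'R': array([[-0.69407906,  0.71967787, -0.01783299],
       [ 0.52021297,  0.48427801, -0.70345808],
       [-0.49762709, -0.49753248, -0.71051299]]), 't': array([ 351.59751839, -224.75408545, 1022.03109363])}
side {'fovy': 45.74864222302011, 'cx': 277.95346708437654, 'cy': 215.07464989535137, 'R': array([[ 0.88426767, -0.46697932, -0.00099791],
       [-0.23897607, -0.45068487, -0.86010092],
       [ 0.4011996 ,  0.76079791, -0.51012295]]), 't': array([-452.62387581,  176.51880237,  726.28874647])}
wrist {'fovy': 58.45835539033941, 'cx': 275.9844244460368, 'cy': 209.89361525576012, 'R': array([[ 0.31054661,  0.95055598, -0.00202999],
       [ 0.91742767, -0.29916332,  0.26235047],
       [ 0.24877151, -0.08333442, -0.96497052]]), 't': array([-549.0908165 ,  -34.26228588,  378.72075568])}
{'t': 0.15, 'joint_pos': array([ 1.17043608e+00,  3.51153390e-01,  1.65221296e+00, -1.41367885e-05,
        1.13909880e+00, -8.45985921e-02]), 'qvel': array([-2.13294793e-05, -3.24301855e-03, -1.52205388e-03, -4.49128297e-04,
        9.73651677e-04,  2.18771597e-03]), 'tau': array([ 1.01951129e-03, -5.06248140e+01, -2.91497970e+01, -3.87247337e-05,
        3.42254105e-03, -7.65423863e-06]), 'ee_pos': array([170.68963359, 522.61255989, 238.88405254]), 'eef_rot': array([ 1.57222805e-01,  9.87563061e-01, -4.25024454e-04, -9.85161277e-05]), 'ft_force': array([ 0.33837983,  0.63959587, -0.45813302]), 'wrist_torque': array([ 0.04592477, -0.06953719,  0.02736244]), 'grip_force': 0.0, 'opening': 85.312559534519}
```

View pics/scene0.png

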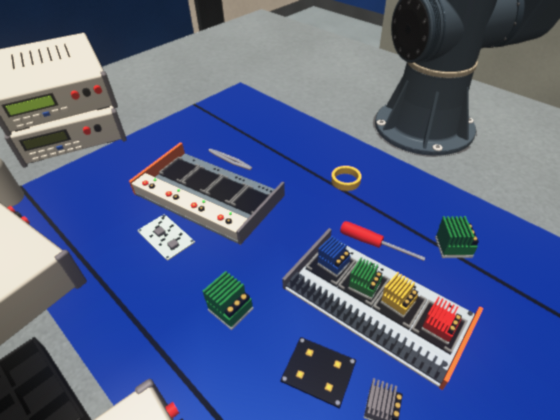

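View pics/side0.png

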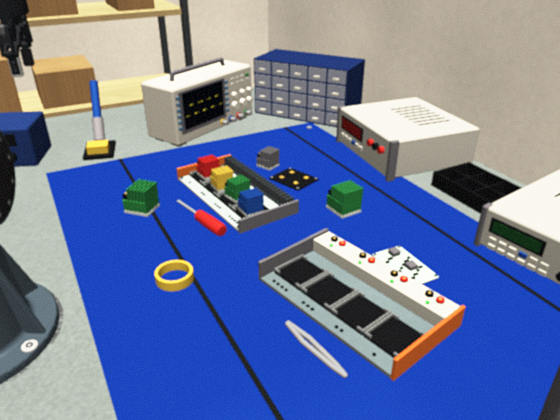

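View pics/wrist0.png

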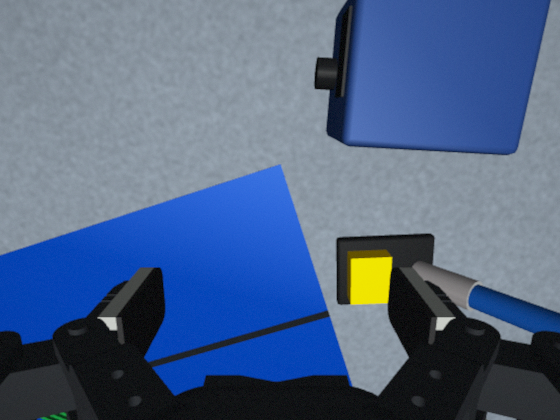

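Scene: the rack is at right, with red (440,318), yellow (400,292), green (365,274) and blue (333,255), and its orange end at (463,345). The dock is at left, with its orange end at (158,165). Larger green look-alikes are at (228,298) and (457,235). Side view: dock floors are at (295,272) to (398,335). Next I get rough positions.

```bash
cat > h.py <<'E'
import numpy as np, cv2
from plant import robot
def K(c): 
    f=210/np.tan(np.radians(c["fovy"]/2)); return f,c["cx"],c["cy"]
def ray(c,uv,z):
    f,cx,cy=K(c); R=np.array(c["R"]);o=-R.T@np.array(c["t"])
    uv=np.atleast_2d(uv).astype(float)
    d=np.c_[(uv[:,0]-cx)/f,(uv[:,1]-cy)/f,np.ones(len(uv))]@R
    return (o+d*((z-o[2])/d[:,2])[:,None])[:,:2]
def proj(c,X):
    f,cx,cy=K(c); p=np.atleast_2d(X)@np.array(c["R"]).T+np.array(c["t"])
    return np.c_[cx+f*p[:,0]/p[:,2],cy+f*p[:,1]/p[:,2]]
E
python3 - <<'E'
from h import *
np.set_printoptions(precision=1,suppress=True)
c=robot.get_calibration("scene")
print("mods r y g b",ray(c,[(443,314),(402,286),(366,270),(334,250)],50))
print("orange rack ends",ray(c,[(480,308),(447,382)],30))
print("dock floors scene",ray(c,[(180,172),(208,182),(234,191),(262,201)],12))
s=robot.get_calibration("side")
print("dock floors side",ray(s,[(295,272),(327,292),(361,312),(399,336)],12))
print("dock orange",ray(s,[(395,360),(463,310)],38))
E
```

```text
mods r y g b [[494.9 310.2]
 [493.8 239.7]
 [507.  180.6]
 [509.8 116.4]]
orange rack ends [[432.2 344.2]
 [570.6 363. ]]
dock floors scene [[ 543.6 -294.5]
 [ 522.2 -221.1]
 [ 502.8 -157.3]
 [ 483.6  -91.6]]
dock floors side [[ 489.7 -103.5]
 [ 508.9 -172.9]
 [ 528.8 -236.7]
 [ 546.7 -303.2]]
dock orange [[ 494.2 -353.8]
 [ 642.  -324.8]]
```

Call:
apply_moves(commands=[[[0.55, -0.55, 0.1, -0.95, -1], [0.55, -0.55, 0.1, -0.95, -1], [0.55, -0.55, 0.1, -0.95, -1], [0.55, -0.55, 0.1, -0.95, -1], [0.55, -0.55, 0.1, -0.95, -1], [0.55, -0.55, 0.1, -0.95, -1], [0.55, -0.55, 0.1, -0.95, -1], [0.55, -0.55, 0.1, -0.95, -1], [0.55, -0.55, 0.1, -0.95, -1], [0.55, -0.55, 0.1, -0.95, -1]]])

```text
t: 1.4
ee_pos: [391.3, 302.0, 279.3]
eef_rot: [0.513, 0.858, -0.0, -0.0]
ft_force: [-0.6, 0.4, -0.1]
opening: 85.7
grip_force: 0.0
```

Call:
apply_moves(commands=[[[0.55, -0.55, 0.1, -0.95, -1], [0.55, -0.55, 0.1, -0.95, -1], [0.55, -0.55, 0.1, -0.95, -1], [0.55, -0.55, 0.1, -0.95, -1], [0.55, -0.55, 0.1, -0.95, -1], [0, 0, 0, 0, -1], [0, 0, 0, 0, -1], [0, 0, 0, 0, -1]]])

```text
t: 2.4
ee_pos: [500.2, 193.4, 299.2]
eef_rot: [0.665, 0.747, -0.0, -0.0]
ft_force: [-0.8, -0.0, -0.4]
opening: 85.5
grip_force: 0.0
```

Run:
```python
from h import *
np.set_printoptions(precision=3,suppress=True)
s=robot.read_state();print(s["t"],s["ee_pos"],s["eef_rot"],s["joint_pos"])
c=robot.get_calibration("wrist"); im=robot.snapshot("wrist")
cv2.imwrite("pics/wr.png",im[:,:,::-1]); import pickle; pickle.dump(c,open("wr.pkl","wb"))
```

```text
2.4 [500.179 193.406 299.161] [ 0.665  0.747 -0.    -0.   ] [0.282 0.27  1.611 0.    1.261 0.166]
```

View pics/wr.png

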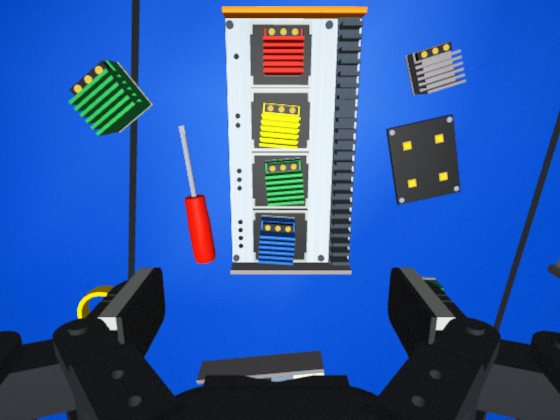

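The wrist view shows the rack rows cleanly: red (283,55), yellow (280,127), green (285,183), blue (277,243), with the orange plate at row 10. Next I measure each module's pose and the rack frame.

```bash
cat > meas.py <<'E'
from h import *
import pickle,sys
np.set_printoptions(precision=1,suppress=True)
c=pickle.load(open("wr.pkl","rb")); im=cv2.imread("pics/wr.png"); hsv=cv2.cvtColor(im,cv2.COLOR_BGR2HSV)
roi=dict(red=(262,25,306,80),yellow=(257,98,303,152),green=(262,155,307,210),blue=(256,212,300,268))
hue=dict(red=[(0,8),(172,180)],yellow=[(22,36)],green=[(45,85)],blue=[(100,125)])
for k,(x0,y0,x1,y1) in roi.items():
    h=hsv[y0:y1,x0:x1]; m=np.zeros(h.shape[:2],np.uint8)
    for a,b in hue[k]: m|=cv2.inRange(h,(a,110,50),(b,255,255))
    m=cv2.morphologyEx(cv2.morphologyEx(m,cv2.MORPH_CLOSE,np.ones((5,5))),cv2.MORPH_OPEN,np.ones((3,3)))
    cs=max(cv2.findContours(m,0,1)[0],key=cv2.contourArea)
    q=ray(c,cs[:,0]+[x0,y0],56).astype(np.float32)
    r=cv2.minAreaRect(q); print(k,r, cv2.boundingRect(cs)); 
    # left and right edges: line fit on contour extremes per row
    for n,f in(("L",0),("R",-1)):
        e=[(np.where(m[v])[0][f]+x0+(0 if f==0 else 1),v+y0) for v in range(m.shape[0]) if m[v].sum()>255*20]
        p=ray(c,e,56).astype(np.float32); L=cv2.fitLine(p,cv2.DIST_HUBER,0,.01,.01).ravel()
        print("  ",n,"angle from y %.3f"%np.arctan(-L[0]/L[1]),"mid",L[2:])
# rack plate edges: orange plate corners top z=30, left/right plate edges z=8
print("orange L R",ray(c,[(222,10),(367,11)],30), "cam",-np.array(c["R"]).T@c["t"])
crop=im[:280,200:380]; cv2.imwrite("pics/wrc.png",cv2.resize(crop,None,fx=2.1,fy=2.1,interpolation=cv2.INTER_CUBIC))
E
python3 meas.py
```

```text
red ((493.51971435546875, 310.10052490234375), (40.759456634521484, 39.97319030761719), 6.113626956939697) (0, 3, 44, 47)
   L angle from y 0.107 mid [473.3 307.3]
   R angle from y 0.138 mid [514.6 309.2]
yellow ((497.6534118652344, 242.19349670410156), (42.53079605102539, 42.52212905883789), 1.5377638339996338) (0, 5, 46, 46)
   L angle from y -0.028 mid [478.7 241.3]
   R angle from y 0.092 mid [517.2 242.6]
green ((509.9075622558594, 181.12493896484375), (37.94769287109375, 35.49628448486328), 10.928547859191895) (3, 15, 39, 36)
   L angle from y 0.202 mid [491.  181.9]
   R angle from y 0.189 mid [528.7 186.3]
blue ((508.8625793457031, 116.9395523071289), (44.41460418701172, 42.51389694213867), 88.25159454345703) (0, 12, 39, 44)
   L angle from y -0.023 mid [489.5 117.7]
   R angle from y 0.111 mid [528.6 121.1]
orange L R [[429.2 343.9]
 [569.6 359.4]] cam [492.9 259.5 433.7]
```

View pics/wrc.png

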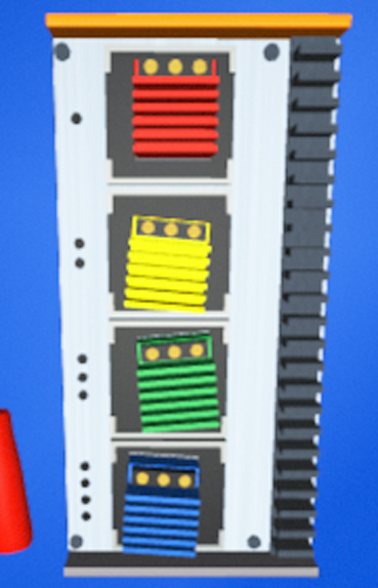

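```bash
cat > m2.py <<'E'
from h import *
import pickle
np.set_printoptions(precision=3,suppress=True)
c=pickle.load(open("wr.pkl","rb")); im=cv2.imread("pics/wr.png"); hsv=cv2.cvtColor(im,cv2.COLOR_BGR2HSV)
roi=dict(red=(254,37,314,76),yellow=(250,114,308,148),green=(258,172,314,206),blue=(250,233,304,264))
hue=dict(red=[(0,8),(172,180)],yellow=[(22,36)],green=[(45,85)],blue=[(100,125)])
for k,(x0,y0,x1,y1) in roi.items():
    h=hsv[y0:y1,x0:x1]; m=np.zeros(h.shape[:2],np.uint8)
    for a,b in hue[k]: m|=cv2.inRange(h,(a,120,110),(b,255,255))
    res=[]
    for f in(0,-1):
        e=np.array([(np.where(m[v])[0][f]+x0+(f<0)-.5*1,v+y0) for v in range(m.shape[0]) if m[v].sum()>255*30])
        p=ray(c,e,56).astype(np.float32); L=cv2.fitLine(p,cv2.DIST_HUBER,0,.01,.01).ravel()
        res.append((np.arctan(-L[0]/L[1]),L[2:],len(e)))
    print(k,res)
print("y edges",ray(c,[(283,36.7),(279,147),(285,205),(276,263)],56))
print("nest floor centres approx",ray(c,[(200+170/2.1,115/2.1),(200+170/2.1,252/2.1),(200+170/2.1,380/2.1),(200+170/2.1,497/2.1)],14))
E
python3 m2.py
```

```text
red [(np.float32(0.10912188), array([474.583, 300.841], dtype=float32), 30), (np.float32(0.11655445), array([512.03 , 310.753], dtype=float32), 30)]
yellow [(np.float32(0.032311156), array([478.758, 237.084], dtype=float32), 33), (np.float32(0.029780462), array([516.678, 240.389], dtype=float32), 33)]
green [(np.float32(0.20465739), array([491.834, 177.003], dtype=float32), 9), (np.float32(0.18739326), array([528.405, 181.212], dtype=float32), 9)]
blue [(np.float32(0.062190253), array([490.292, 109.451], dtype=float32), 12), (np.float32(0.06255872), array([528.479, 115.107], dtype=float32), 12)]
y edges [[491.239 322.696]
 [499.548 221.692]
 [512.819 163.066]
 [511.089  97.376]]
nest floor centres approx [[491.036 312.286]
 [498.952 246.65 ]
 [507.015 179.798]
 [515.024 113.388]]
```

Nests and modules are measured (x, y, yaw):

| Module | x (mm) | y (mm) | yaw (rad) |
|---|---|---|---|
| red | 493 | 311 | 0.113 |
| yellow | 497.6 | 242.5 | 0.03 |
| green | 509.3 | 183.5 | 0.195 |
| blue | 509 | 118 | 0.062 |

I'll pick red first.

Call:
apply_moves(commands=[[[-0.035, 0.59, -0.95, 0, -0.4], [-0.035, 0.59, -0.95, 0, -0.4], [-0.035, 0.59, -0.95, 0, -0.4], [-0.035, 0.59, -0.95, 0, -0.4], [-0.035, 0.59, -0.95, 0, -0.4], [0, 0, 0, 0, -0.4], [0, 0, 0, 0, -0.4]]], newtons=35)

```text
t: 3.32
ee_pos: [494.1, 310.8, 110.4]
eef_rot: [0.665, 0.747, 0.001, 0.0]
ft_force: [-0.1, -0.9, 0.5]
opening: 59.6
grip_force: 0.0
```

Call:
apply_moves(commands=[[[-0.02, 0, -0.7, 0, -0.4], [0, 0, -0.7, 0, -0.4], [0, 0, -0.68, 0, -0.4], [0, 0, 0, 0, -0.4], [0, 0, 0, 0, 0.3], [0, 0, 0, 0, 0.3], [0, 0, 0, 0, 0.3], [0, 0, 0, 0, 0.3]]])

```text
t: 4.32
ee_pos: [494.1, 311.1, 28.2]
eef_rot: [0.665, 0.747, 0.001, 0.001]
ft_force: [-0.1, -2.6, 8.1]
opening: 37.9
grip_force: 36.3
```

Call:
apply_moves(commands=[[[0, 0, 0.5, 0, 0.3], [0, 0, 0.9, 0, 0.3], [0, -0.2, 0.9, 0, 0.3], [0, -0.6, 0.9, 0, 0.3], [0.05, -0.95, 0.9, 0, 0.3], [0.05, -0.95, 0.9, 0.2, 0.3], [0.05, -0.95, 0.9, 0.2, 0.3], [0.05, -0.95, 0.8, 0.2, 0.3], [0.05, -0.95, 0, 0.2, 0.3], [0.05, -0.95, 0, 0.2, 0.3]]])

```text
t: 5.58
ee_pos: [504.6, 49.6, 296.1]
eef_rot: [0.635, 0.773, 0.001, 0.001]
ft_force: [0.5, 0.2, -1.7]
opening: 38.0
grip_force: 35.7
```

Call:
apply_moves(commands=[[[0.05, -0.95, 0, 0.2, 0.3], [0.05, -0.95, 0, 0.2, 0.3], [0.05, -0.95, 0, 0.2, 0.3], [0.05, -0.95, 0, 0.2, 0.3], [0.05, -0.95, 0, 0.2, 0.3], [0.05, -0.95, 0, 0, 0.3], [0.05, -0.6, 0, 0, 0.3], [0, 0, 0, 0, 0.3], [0, 0, 0, 0, 0.3], [0, 0, 0, 0, 0.3]]])

```text
t: 6.82
ee_pos: [518.9, -200.3, 294.6]
eef_rot: [0.603, 0.798, 0.0, 0.0]
ft_force: [-0.5, -0.6, -2.0]
opening: 37.5
grip_force: 35.6
```

Run:
```python
from h import *
np.set_printoptions(precision=3,suppress=True)
s=robot.read_state();print(s["t"],s["ee_pos"],s["eef_rot"],s["joint_pos"],s["opening"])
c=robot.get_calibration("wrist"); im=robot.snapshot("wrist")
cv2.imwrite("pics/wd.png",im[:,:,::-1]); import pickle; pickle.dump(c,open("wd.pkl","wb"))
```

```text
6.825 [ 518.924 -200.327  294.55 ] [0.603 0.798 0.    0.   ] [-0.452  0.311  1.567  0.     1.263 -0.728] 37.49933405852724
```

View pics/wd.png

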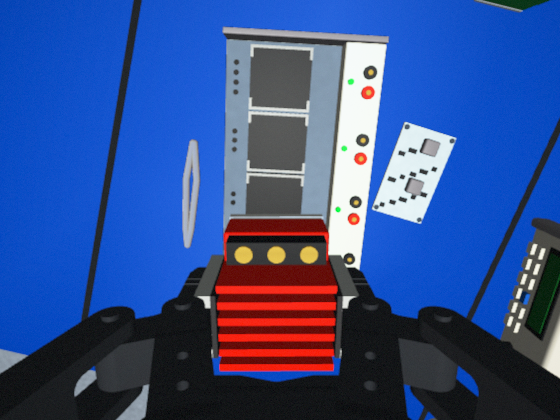

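Red is held squarely. Dock floors 4 (281,77), 3 (278,143) and part of 2 (275,195) are visible.

```bash
cat > dock.py <<'E'
from h import *
import pickle,sys
np.set_printoptions(precision=2,suppress=True)
n=sys.argv[1]; c=pickle.load(open(n+".pkl","rb")); im=cv2.imread(f"pics/{n}.png")
x0,y0,x1,y1=map(int,sys.argv[2:6])
g=im.max(2)[y0:y1,x0:x1]
m=cv2.morphologyEx((g<78).astype(np.uint8),cv2.MORPH_OPEN,np.ones((5,5)))
for cs in cv2.findContours(m,0,1)[0]:
    if cv2.contourArea(cs)<900: continue
    q=ray(c,cs[:,0]+[x0,y0],12).astype(np.float32); r=cv2.minAreaRect(q)
    print(np.array(r[0]),np.array(r[1]),r[2], "px",cv2.boundingRect(cs+[x0,y0]))
E
python3 dock.py wd 243 40 320 212
python3 - <<'E'
from h import *
import pickle
c=pickle.load(open("wd.pkl","rb")); im=cv2.imread("pics/wd.png")
print(im[77,270:330:3].max(1),im[143,270:330:3].max(1))
print(ray(c,[(224,30),(387,39)],38))
E
```

```text
[ 84  87  87  87  89  85  87  86  88  87  84  87  83  83 175 171 174 174
 175 173] [ 89  91  88  90  91  88  88  89  89  88  88  87 153 181 179 181 175 178
 180 179]
[[433.44954725 -81.53501223]
 [585.96657057 -46.61490791]]
```

```bash
sed -i 's/g<78/g<115/' dock.py; python3 dock.py wd 243 40 320 212
```

```text
[ 523.76 -229.25] [63.22 39.7 ] 15.826844215393066 px (246, 177, 56, 35)
[ 511.47 -172.66] [63.05 57.39] 12.79216480255127 px (248, 115, 59, 55)
[ 496.72 -107.42] [63.08 57.61] 12.677515983581543 px (250, 48, 62, 61)
```

Call:
apply_moves(commands=[[[0.11, -0.5, -0.92, -0.13, 0.3], [0.11, -0.5, -0.92, -0.13, 0.3], [0.11, -0.5, -0.92, -0.13, 0.3], [0.11, -0.5, -0.92, -0.13, 0.3], [0.11, -0.5, -0.92, -0.13, 0.3], [0, 0, 0, 0, 0.3], [0, 0, 0, 0, 0.3]]])

```text
t: 7.75
ee_pos: [541.5, -300.7, 111.3]
eef_rot: [0.624, 0.782, 0.0, 0.001]
ft_force: [-0.0, 0.5, -2.3]
opening: 37.7
grip_force: 35.7
```

Call:
apply_moves(commands=[[[-0.02, 0, -0.6, 0, 0.3], [0, 0, -0.6, 0, 0.3], [0, 0, -0.5, 0, 0.3], [0, 0, -0.25, 0, 0.3], [0, 0, -0.1, 0, 0.3], [0, 0, 0, 0, 0.3], [0, 0, 0, 0, 0.3]]])

```text
t: 8.62
ee_pos: [540.5, -301.4, 28.7]
eef_rot: [0.624, 0.781, 0.0, 0.0]
ft_force: [-0.5, -0.0, -2.3]
opening: 37.0
grip_force: 35.8
```

Call:
apply_moves(commands=[[[0, 0, -0.02, 0, 0.3], [0, 0, 0, 0, 0.3]]])

```text
t: 8.88
ee_pos: [540.5, -301.4, 28.2]
eef_rot: [0.624, 0.781, 0.0, 0.0]
ft_force: [-2.3, 0.5, 5.5]
opening: 37.7
grip_force: 36.7
```

Call:
apply_moves(commands=[[[0, 0, -0.02, 0, 0.3], [0, 0, 0, 0, 0.3]]])

```text
t: 9.12
ee_pos: [540.5, -301.4, 28.1]
eef_rot: [0.624, 0.781, 0.0, 0.0]
ft_force: [-5.8, 3.2, 14.6]
opening: 37.5
grip_force: 37.8
```

Call:
apply_moves(commands=[[[0, 0, 0.02, 0, 0.3], [0, 0, 0, 0, 0], [0, 0, 0, 0, -0.2], [0, 0, 0, 0, -0.4], [0, 0, 0, 0, -0.4], [0, 0, 0.4, 0, -0.4], [0, 0, 0.9, 0, -0.4], [0, 0, 0.9, 0, -0.4], [0, 0.5, 0.9, 0, -0.4], [-0.08, 0.95, 0.9, -0.2, -0.4]]])

```text
t: 10.38
ee_pos: [537.0, -243.3, 189.6]
eef_rot: [0.631, 0.776, 0.0, 0.001]
ft_force: [0.0, 0.1, 0.1]
opening: 59.9
grip_force: 0.0
```

Call:
apply_moves(commands=[[[-0.08, 0.95, 0, -0.2, -0.4], [-0.08, 0.95, 0, -0.2, -0.4], [-0.08, 0.95, 0, -0.2, -0.4], [-0.08, 0.95, 0, -0.2, -0.4], [-0.08, 0.95, 0, -0.2, -0.4], [-0.08, 0.95, 0, -0.2, -0.4], [-0.08, 0.95, 0, -0.2, -0.4], [-0.08, 0.95, 0, -0.2, -0.4], [-0.08, 0.95, 0, -0.2, -0.4], [-0.08, 0.95, 0, -0.2, -0.4]]])

```text
t: 11.62
ee_pos: [504.9, 138.0, 188.5]
eef_rot: [0.69, 0.723, 0.001, 0.0]
ft_force: [0.8, 0.5, -0.4]
opening: 59.9
grip_force: 0.0
```

Call:
apply_moves(commands=[[[-0.08, 0.95, 0, -0.2, -0.4], [-0.08, 0.95, 0, 0, -0.4], [-0.08, 0.7, 0, 0, -0.4], [0, 0, 0, 0, -0.4], [0, 0, 0, 0, -0.4]]])

```text
t: 12.25
ee_pos: [495.4, 240.3, 187.9]
eef_rot: [0.696, 0.718, 0.0, 0.0]
ft_force: [0.2, -0.7, 0.2]
opening: 60.0
grip_force: 0.0
```

Run:
```python
from h import *
np.set_printoptions(precision=1,suppress=True)
a=robot.snapshot("scene")[120:260,110:310];b=robot.snapshot("side")[210:390,240:480]
a=cv2.resize(a,(400,280));b=cv2.resize(b,(373,280))
cv2.imwrite("pics/chk1.png",np.hstack([a,b])[:,:,::-1])
```

```text
(no output)
```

View pics/chk1.png

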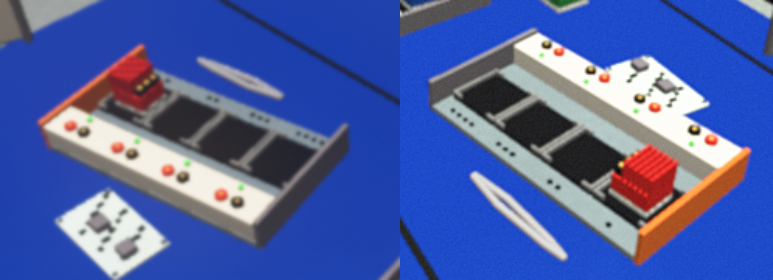

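Red sits upright in nest 1, next to the dock's orange end. Now yellow.

Call:
apply_moves(commands=[[[0.055, 0.055, -0.8, 0, -0.4], [0, 0, -0.8, 0, -0.4], [0, 0, -0.8, 0, -0.4], [0, 0, -0.8, 0, -0.4], [0, 0, -0.59, 0, -0.4], [0, 0, -0.2, 0, -0.4], [0, 0, 0, 0, -0.4], [0, 0, 0, 0, 0.3], [0, 0, 0, 0, 0.3], [0, 0, 0, 0, 0.3]]])

```text
t: 13.6
ee_pos: [498.3, 243.2, 28.8]
eef_rot: [0.696, 0.718, 0.001, 0.0]
ft_force: [0.3, -1.7, 7.1]
opening: 37.9
grip_force: 36.3
```

Call:
apply_moves(commands=[[[0, 0, 0, 0, 0.3]]])

```text
t: 13.72
ee_pos: [498.3, 243.2, 28.8]
eef_rot: [0.696, 0.718, 0.001, 0.0]
ft_force: [-0.4, -1.4, 7.0]
opening: 37.5
grip_force: 36.3
```

Call:
apply_moves(commands=[[[0, 0, 0.5, 0, 0.3], [0, 0, 0.9, 0, 0.3], [0, 0, 0.9, 0, 0.3], [0, -0.6, 0.9, 0, 0.3], [0.06, -0.95, 0.9, 0.2, 0.3], [0.06, -0.95, 0, 0.2, 0.3], [0.06, -0.95, 0, 0.2, 0.3], [0.06, -0.95, 0, 0.2, 0.3], [0.06, -0.95, 0, 0.2, 0.3], [0.06, -0.95, 0, 0.2, 0.3]]])

```text
t: 14.98
ee_pos: [511.8, -10.2, 192.0]
eef_rot: [0.661, 0.751, 0.0, 0.0]
ft_force: [-0.2, 0.2, -1.5]
opening: 37.7
grip_force: 35.6
```

Call:
apply_moves(commands=[[[0.06, -0.95, 0, 0.2, 0.3], [0.06, -0.95, 0, 0.2, 0.3], [0.06, -0.95, 0, 0.2, 0.3], [0.06, -0.95, 0, 0.2, 0.3], [0.06, -0.95, 0, 0.2, 0.3], [0.06, -0.95, 0, 0.2, 0.3], [0, 0, 0, 0, 0.3], [0, 0, 0, 0, 0.3]]])

```text
t: 15.98
ee_pos: [526.1, -236.5, 191.7]
eef_rot: [0.624, 0.781, 0.0, -0.0]
ft_force: [1.0, 0.5, -1.7]
opening: 38.0
grip_force: 35.5
```

Call:
apply_moves(commands=[[[0, 0, -0.8, 0, 0.3], [0, 0, -0.8, 0, 0.3], [0, 0, -0.8, 0, 0.3], [0, 0, -0.8, 0, 0.3], [0, 0, -0.6, 0, 0.3], [0, 0, -0.2, 0, 0.3], [0, 0, -0.06, 0, 0.3], [0, 0, 0, 0, 0.3]]])

```text
t: 16.98
ee_pos: [526.9, -237.0, 30.1]
eef_rot: [0.624, 0.781, 0.0, 0.001]
ft_force: [-0.4, -0.5, -1.8]
opening: 37.8
grip_force: 35.5
```

Call:
apply_moves(commands=[[[0, 0, -0.015, 0, 0.3], [0, 0, 0, 0, 0.3]]])

```text
t: 17.23
ee_pos: [526.6, -237.1, 29.1]
eef_rot: [0.624, 0.781, 0.0, 0.0]
ft_force: [0.3, 0.6, -1.6]
opening: 37.5
grip_force: 35.5
```

Call:
apply_moves(commands=[[[0, 0, -0.015, 0, 0.3], [0, 0, 0, 0, 0.3]]])

```text
t: 17.48
ee_pos: [526.6, -237.1, 28.8]
eef_rot: [0.624, 0.781, 0.0, 0.0]
ft_force: [-2.3, 1.4, 5.9]
opening: 37.7
grip_force: 36.5
```

Call:
apply_moves(commands=[[[0, 0, 0, 0, 0], [0, 0, 0, 0, -0.2], [0, 0, 0, 0, -0.4], [0, 0, 0, 0, -0.4], [0, 0, 0.4, 0, -0.4], [0, 0, 0.9, 0, -0.4], [0, 0, 0.9, 0, -0.4], [0, 0.5, 0.9, 0, -0.4], [-0.04, 0.95, 0.9, 0, -0.4], [-0.04, 0.95, 0, -0.05, -0.4]]])

```text
t: 18.73
ee_pos: [524.3, -140.5, 192.0]
eef_rot: [0.626, 0.78, 0.001, 0.003]
ft_force: [1.3, 0.1, -1.5]
opening: 59.7
grip_force: 0.0
```

Call:
apply_moves(commands=[[[-0.04, 0.95, 0, -0.05, -0.4], [-0.04, 0.95, 0, -0.05, -0.4], [-0.04, 0.95, 0, -0.05, -0.4], [-0.04, 0.95, 0, -0.05, -0.4], [-0.04, 0.95, 0, -0.05, -0.4], [-0.04, 0.95, 0, -0.05, -0.4], [-0.04, 0.95, 0, 0, -0.4], [-0.04, 0.95, 0, 0, -0.4], [-0.04, 0.5, 0, 0, -0.4], [0, 0, 0, 0, -0.4]]])

```text
t: 19.98
ee_pos: [508.7, 183.6, 188.5]
eef_rot: [0.634, 0.773, 0.0, 0.0]
ft_force: [-0.9, 0.4, -0.3]
opening: 59.8
grip_force: 0.0
```

Call:
apply_moves(commands=[[[0, 0, 0, 0, -0.4]]])

```text
t: 20.1
ee_pos: [508.9, 182.2, 188.3]
eef_rot: [0.635, 0.772, -0.0, 0.0]
ft_force: [-0.5, -0.6, 0.6]
opening: 59.7
grip_force: 0.0
```

Call:
apply_moves(commands=[[[0.01, 0.03, -0.8, 0, -0.4], [0, 0, -0.8, 0, -0.4], [0, 0, -0.8, 0, -0.4], [0, 0, -0.8, 0, -0.4], [0, 0, -0.6, 0, -0.4], [0, 0, -0.19, 0, -0.4], [0, 0, 0, 0, -0.4], [0, 0, 0, 0, 0.3], [0, 0, 0, 0, 0.3], [0, 0, 0, 0, 0.3]]])

```text
t: 21.35
ee_pos: [509.9, 184.3, 29.6]
eef_rot: [0.635, 0.773, 0.001, 0.001]
ft_force: [0.3, -2.5, 7.1]
opening: 37.4
grip_force: 36.0
```

Call:
apply_moves(commands=[[[0, 0, 0, 0, 0.3]]])

```text
t: 21.48
ee_pos: [509.9, 184.3, 29.6]
eef_rot: [0.635, 0.773, 0.001, 0.001]
ft_force: [-0.2, -1.6, 7.1]
opening: 37.9
grip_force: 36.0
```

Call:
apply_moves(commands=[[[0, 0, 0.5, 0, 0.3], [0, 0, 0.9, 0, 0.3], [0, 0, 0.9, 0, 0.3], [0, -0.36, 0.9, 0, 0.3], [0.04, -0.95, 0.9, 0.05, 0.3], [0, -0.95, 0, 0.05, 0.3], [0, -0.95, 0, 0.05, 0.3], [0, -0.95, 0, 0.05, 0.3], [0, -0.95, 0, 0.05, 0.3], [0, -0.95, 0, 0.05, 0.3]]])

```text
t: 22.72
ee_pos: [510.6, -59.4, 192.8]
eef_rot: [0.626, 0.78, 0.0, 0.0]
ft_force: [0.7, 0.4, -0.4]
opening: 37.6
grip_force: 35.4
```

Call:
apply_moves(commands=[[[0, -0.95, 0, 0.05, 0.3], [0, -0.95, 0, 0, 0.3], [0, -0.95, 0, 0, 0.3], [0, 0, 0, 0, 0.3], [0, 0, 0, 0, 0.3], [0, 0, 0, 0, 0.3]]])

```text
t: 23.48
ee_pos: [510.8, -171.4, 192.6]
eef_rot: [0.624, 0.782, 0.0, -0.0]
ft_force: [0.2, 0.1, 0.2]
opening: 37.8
grip_force: 35.4
```

Call:
apply_moves(commands=[[[0.015, -0.015, -0.8, 0, 0.3], [0, 0, -0.8, 0, 0.3], [0, 0, -0.8, 0, 0.3], [0, 0, -0.8, 0, 0.3], [0, 0, -0.6, 0, 0.3], [0, 0, -0.2, 0, 0.3], [0, 0, -0.055, 0, 0.3], [0, 0, 0, 0, 0.3], [0, 0, 0, 0, 0.3]]])

```text
t: 24.6
ee_pos: [511.8, -172.9, 31.1]
eef_rot: [0.624, 0.781, 0.0, 0.001]
ft_force: [-0.6, 1.4, -0.9]
opening: 37.2
grip_force: 35.4
```

Call:
apply_moves(commands=[[[0, 0, -0.015, 0, 0.3], [0, 0, 0, 0, 0.3]]])

```text
t: 24.85
ee_pos: [511.4, -172.9, 29.8]
eef_rot: [0.624, 0.781, 0.0, 0.0]
ft_force: [-0.0, -0.5, -1.6]
opening: 37.6
grip_force: 35.4
```

Call:
apply_moves(commands=[[[0, 0, -0.015, 0, 0.3], [0, 0, 0, 0, 0.3]]])

```text
t: 25.1
ee_pos: [511.4, -172.8, 29.6]
eef_rot: [0.624, 0.781, 0.0, 0.0]
ft_force: [-2.5, 0.6, 5.6]
opening: 38.1
grip_force: 36.3
```

Call:
apply_moves(commands=[[[0, 0, 0, 0, 0], [0, 0, 0, 0, -0.2], [0, 0, 0, 0, -0.4], [0, 0, 0, 0, -0.4], [0, 0, 0.4, 0, -0.4], [0, 0, 0.9, 0, -0.4], [0, 0, 0.9, 0, -0.4], [0, 0.62, 0.9, 0, -0.4], [-0.06, 0.95, 0.9, -0.25, -0.4], [0, 0.95, 0, -0.25, -0.4]]])

```text
t: 26.35
ee_pos: [510.0, -71.3, 192.9]
eef_rot: [0.64, 0.768, 0.001, 0.003]
ft_force: [0.7, 0.4, -0.1]
opening: 60.0
grip_force: 0.0
```

Call:
apply_moves(commands=[[[0, 0.95, 0, -0.25, -0.4], [0, 0.95, 0, -0.25, -0.4], [0, 0.95, 0, -0.25, -0.4], [0, 0.95, 0, -0.25, -0.4], [0, 0.95, 0, -0.25, -0.4], [0, 0, 0, -0.25, -0.4], [0, 0, 0, 0, -0.4], [0, 0, 0, 0, -0.4]]])

```text
t: 27.35
ee_pos: [509.1, 117.1, 189.4]
eef_rot: [0.685, 0.729, 0.0, 0.0]
ft_force: [0.9, -0.2, 0.2]
opening: 59.6
grip_force: 0.0
```

Call:
apply_moves(commands=[[[0, 0.01, -0.8, 0, -0.4], [0, 0, -0.8, 0, -0.4], [0, 0, -0.8, 0, -0.4], [0, 0, -0.8, 0, -0.4], [0, 0, -0.6, 0, -0.4], [0, 0, -0.21, 0, -0.4], [0, 0, 0, 0, -0.4], [0, 0, 0, 0, 0.3], [0, 0, 0, 0, 0.3], [0, 0, 0, 0, 0.3]]])

```text
t: 28.6
ee_pos: [509.7, 118.4, 29.8]
eef_rot: [0.684, 0.729, 0.001, 0.001]
ft_force: [0.2, -1.6, 6.8]
opening: 37.8
grip_force: 35.8
```

Call:
apply_moves(commands=[[[0, 0, 0, 0, 0.3]]])

```text
t: 28.72
ee_pos: [509.7, 118.4, 29.8]
eef_rot: [0.684, 0.729, 0.001, 0.001]
ft_force: [-1.5, -1.3, 7.4]
opening: 37.5
grip_force: 35.8
```

Call:
apply_moves(commands=[[[0, 0, 0.5, 0, 0.3], [0, 0, 0.9, 0, 0.3], [0, 0, 0.9, 0, 0.3], [-0.05, -0.9, 0.9, 0.35, 0.3], [-0.05, -0.95, 0.9, 0.35, 0.3], [-0.05, -0.95, 0, 0.35, 0.3], [-0.05, -0.95, 0, 0.35, 0.3], [-0.05, -0.95, 0, 0.35, 0.3], [-0.06, -0.95, 0, 0.25, 0.3], [0, 0, 0, 0, 0.3]]])

```text
t: 29.98
ee_pos: [496.3, -109.5, 193.0]
eef_rot: [0.625, 0.781, -0.0, 0.0]
ft_force: [0.8, 0.3, -1.6]
opening: 37.6
grip_force: 35.4
```

Call:
apply_moves(commands=[[[0, 0, 0, 0, 0.3], [0, 0, 0, 0, 0.3]]])

```text
t: 30.22
ee_pos: [496.6, -106.8, 192.8]
eef_rot: [0.624, 0.782, 0.0, -0.0]
ft_force: [-0.7, 0.1, -1.5]
opening: 37.9
grip_force: 35.4
```

Call:
apply_moves(commands=[[[0, -0.015, -0.8, 0, 0.3], [0, 0, -0.8, 0, 0.3], [0, 0, -0.8, 0, 0.3], [0, 0, -0.8, 0, 0.3], [0, 0, -0.6, 0, 0.3], [0, 0, -0.2, 0, 0.3], [0, 0, -0.06, 0, 0.3], [0, 0, 0, 0, 0.3], [0, 0, 0, 0, 0.3]]])

```text
t: 31.35
ee_pos: [497.0, -108.3, 31.0]
eef_rot: [0.624, 0.781, 0.0, 0.001]
ft_force: [0.5, -0.3, -1.3]
opening: 38.0
grip_force: 35.3
```

Call:
apply_moves(commands=[[[0, 0, -0.015, 0, 0.3], [0, 0, 0, 0, 0.3]]])

```text
t: 31.6
ee_pos: [496.6, -108.2, 29.8]
eef_rot: [0.624, 0.781, 0.0, 0.0]
ft_force: [-0.5, -0.9, -0.4]
opening: 37.5
grip_force: 35.3
```

Call:
apply_moves(commands=[[[0, 0, -0.01, 0, 0.3], [0, 0, 0, 0, 0.3]]])

```text
t: 31.85
ee_pos: [496.7, -108.3, 29.8]
eef_rot: [0.624, 0.781, 0.0, 0.0]
ft_force: [-2.4, 0.3, 6.8]
opening: 37.9
grip_force: 36.3
```

Call:
apply_moves(commands=[[[0, 0, 0, 0, 0], [0, 0, 0, 0, -0.2], [0, 0, 0, 0, -0.4], [0, 0, 0, 0, -0.4], [0, 0, 0.4, 0, -0.4], [0, 0, 0.9, 0, -0.4], [0, 0, 0.9, 0, -0.4], [0, 0, 0.9, 0, -0.4], [0, -0.5, 0.9, 0, -0.4], [0.2, -0.9, 0.9, 0, -0.4]]])

```text
t: 33.1
ee_pos: [504.3, -164.1, 227.8]
eef_rot: [0.623, 0.782, 0.0, 0.0]
ft_force: [1.1, -0.9, 0.4]
opening: 59.5
grip_force: 0.0
```

Call:
apply_moves(commands=[[[0.2, -0.9, 0.9, 0, -0.4], [0.2, -0.9, 0.9, 0, -0.4], [0.2, -0.9, 0, 0, -0.4], [0.2, -0.5, 0, 0, -0.4], [0, 0, 0, 0, -0.4], [0, 0, 0, 0, -0.4], [0, 0, 0, 0, -0.4]]])

```text
t: 33.98
ee_pos: [536.5, -291.3, 297.7]
eef_rot: [0.624, 0.782, 0.0, 0.0]
ft_force: [-0.3, 0.6, 0.7]
opening: 60.0
grip_force: 0.0
```

```bash
python3 - <<'E'
from h import *
import pickle
c=robot.get_calibration("wrist"); im=robot.snapshot("wrist")
cv2.imwrite("pics/wf.png",im[:,:,::-1]); pickle.dump(c,open("wf.pkl","wb"))
s=robot.snapshot("side")[200:390,240:480]
cv2.imwrite("pics/wf2.png",cv2.resize(np.vstack([im[:300,150:430],cv2.resize(s,(280,222))]),None,fx=1.14,fy=1.14)[:,:,::-1])
E
python3 dock.py wf 200 0 340 280
```

```text
[ 525.87 -236.66] [63.03 57.03] 12.819116592407227 px (249, 90, 59, 55)
[ 511.05 -171.18] [63.07 57.02] 12.816936492919922 px (248, 21, 61, 60)
```

View pics/wf2.png

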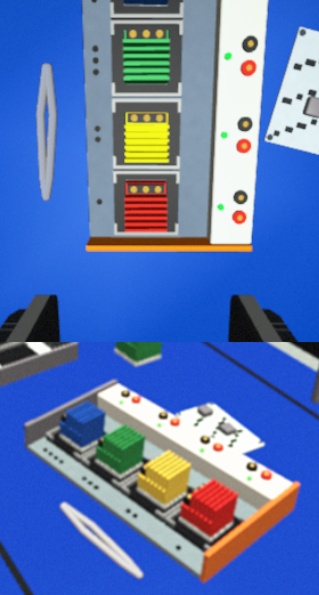

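All four modules are upright, square and centred in their nests: red at the orange end, then yellow, green and blue. The gripper is well clear, so I'm handing in.

```bash
python3 -c "
from plant import robot
print(robot.finish_job())"
```

```text
the job is handed in; nothing more can be done
None
```

The job is handed in: red, yellow, green and blue stand upright in dock nests one to four counting from the orange end, all released, at about 34 s of the 88 s allowed; the result of the judging was not shown.

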